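Scoop washing tablets from the tin into the mug

ROBOT

A 6-joint arm with a two-finger parallel gripper is mounted at the origin on the work surface. World frame = base frame: x ahead of the robot, y to its left, z up, the work surface at z = 0. Lengths are in m, angles in rad, forces in N, time in s.
With the tool pointing down it reaches from about 0.225 to 0.725 m from the base axis. Payload 3.1 kg.
Tool frame: the origin (TCP) lies on the centre line of the jaws, within the pads' length; the fingertips stand 19 mm ahead of it and the grasp point (between the pads) is the TCP; z points along the fingers, y is the line along which they close (so a half turn about z gives the same grasp; the last joint's range is limited). The gripper opens to 85 mm and grips with 20 to 120 N. Pads are 22 mm wide; open, the fingers measure 114 mm over their backs; the gripper's body (76 mm by 85 mm) begins 54 mm behind the grasp point. The pads swing forward as they close: fully open they stand 13 mm farther back than shut.
Start: joints at [-1.39, 0.048, 0.099, 1.622, 0, 1.443], TCP at [0.16, -0.5, 0.25] pointing down, gripper open.
Joint ranges: [-2.91, 2.91], [-0.99, 1.94], [-1.21, 1.42], [-2.12, 2.29], [-1.49, 1.47], [-3.14, 3.14]. Speed limits (rad/s): [2.79, 2.79, 3.14, 3.14, 3.14, 3.14].

INTERFACE

Orientations are given as a unit quaternion [w, x, y, z].
In Python, from workcell import arm gives the robot as it stands.
- The arm moves only by the shell command python3 -m creep 'ROWS' [OPENING]. ROWS is JSON, one flat list of numbers, 4 for each row, row after row: the shift along the tool's x, y, z each as a share of 15 cm, from -1 to 1, then the turn about the tool's z as a share of 60 degrees, from -1 to 1. In form: [dx, dy, dz, spin, dx, dy, dz, spin, ...]. A call has exactly 10 rows; each row is the pose to reach, as a shift and turn from the pose commanded when the call began, along the tool's axes at that moment; what a row does not reach only later rows make up. A row lasts 1/12 s, in which the tool goes at most 41.7 mm and 7.16 degrees, less where a joint would pass 70% of its speed; a pose out of reach is approached as far as the arm can. A call with a number of a shift or a turn outside -1 to 1 is refused whole. A call with a gripper value outside its range is refused whole. OPENING is the opening, from 0 (shut) to 1 (fully open), set as the call begins (- or left out, the last holds). The fingers move at their own pace and stop on an object; the grip force is fixed at half the most. Time passes only in rows, so rows that repeat a pose let the fingers close, or fill a call up. It gives the time, the measured TCP pose, the force, the opening and the grip force at its end, in the units of the state.
- arm.observe(): the state, without advancing time (a new reading comes with each control period).
- arm.capture(name): name is "side" or "top" or "wrist"; returns (picture, depth): 400x640x3 uint8, blue, green, red; 400x640 float32, m along the optical axis (not along the pixel's ray), 0 where there is no reading.
- arm.camera_params(name): a dict with "mtx" (3x3 intrinsics, pixels), "D" ([k1, k2, p1, p2, k3] as OpenCV has them; the pictures are not rectified), "world_from_camera" (4x4, takes a point from camera to world coordinates). Camera axes: x right, y up, looking along -z (the intrinsics and any distortion apply to the point x, -y, -z); pixel columns grow to the right and rows downward; lengths in m; the calibration is good to about 2 mm. A picture is of the moment at which its call begins: read the wrist's pose just before it. camera_params takes no time and is no camera call; for the wrist camera it gives the pose at the moment of the call.
- arm.finish_job(): hands the job in; it is judged then, once.
The state is a dict: "time_s": time; "q": joint angles; "joint_vel": joint speeds; "joint_torque": joint torques, N m; "eef_pos": TCP position; "eef_rot": TCP orientation; "ft_force": force on the tool from outside, world axes, zero at the start; "wrist_torque": the same for the moment, N m; "gripper_width": finger opening in m; "grasp_force": force on a finger pad.
Only numpy, scipy, OpenCV 4.12 (cv2) and the standard library are available. Lean on these libraries where they do the work, as an engineer would, in place of code of your own. Each camera call takes 0.05 s, during which the arm holds its last target. There are 200 camera calls.

TASK

Pick up the scoop by its handle, scoop washing tablets out of the open tin and tip at least five of the six into the green mug, never touching a tablet with the gripper and not forcing the scoop hard against the tin or its divider. No tablet may be left anywhere but in the mug or the tin; then stand the scoop upright on its flat underside on the open shelf and let go. Leave the mug standing where it is and the other things undisturbed.

Things in the scene. Friction and masses are not known exactly. Their poses are not given: they have to be found in the camera images.
- tin: open stainless steel tin fixed on the shelf, 230 (its x) x 84 (its y) x 46 mm high, walls 3 mm, inside width 78 mm; clips on its long sides stand 4 mm out. Origin: centre of its underside. Tablets lie near its far (+x) end on a flat grey floor 7 to 15 mm above the shelf, before a stiff steel cross divider whose near face is at x 88 to 108 mm; neither is measured
- scoop: small steel scoop standing on its flat underside. Bowl 75 mm long (x) x 66 mm wide (y), floor 2 mm thick, inside width 62 mm, back wall 32 mm high at x = -37 mm, side walls 30 mm high up to x = 25 mm, then 9 mm high to x = 33 mm, open to the front (+x). A handle rises from the back wall. About 0.12 kg. Origin: centre of the bowl's underside, z up
- scoop_grip (a point): best point to hold, on the axis of the scoop's grey plastic handle, 70 mm from the bowl (scoop frame x -87, z 77.5 mm); axes as the scoop's. The handle is 105 mm long, 18 mm wide (y), 14 mm thick and rises backwards at 45 degrees (scoop frame x -37, z 28 mm to x -112, z 102 mm)
- scoop_lip (a point): middle of the scoop's front lip, at its underside (scoop frame x +37.5, z 0)
- mug: green ceramic mug, mouth 82 mm across inside, 90 mm outside, 90 mm high, handle at its +y side, loose, about 0.35 kg. Origin: centre of its underside, z up
- mug_mid (a point): centre of the mug's hollow, 45 mm above its underside
- scoop_bowl (a point): centre of the scoop's bowl, 15 mm above its underside
- tablet0: cream washing tablet, round and lens-shaped with flattened faces, 28 mm across, 18 mm thick, about 15 g. Origin at its centre, z along its short axis
- tablet1: cream washing tablet, round and lens-shaped with flattened faces, 28 mm across, 18 mm thick, about 15 g. Origin at its centre, z along its short axis
- tablet2: cream washing tablet, round and lens-shaped with flattened faces, 28 mm across, 18 mm thick, about 15 g. Origin at its centre, z along its short axis
- tablet3: cream washing tablet, round and lens-shaped with flattened faces, 28 mm across, 18 mm thick, about 15 g. Origin at its centre, z along its short axis
- tablet4: cream washing tablet, round and lens-shaped with flattened faces, 28 mm across, 18 mm thick, about 15 g. Origin at its centre, z along its short axis
- tablet5: cream washing tablet, round and lens-shaped with flattened faces, 28 mm across, 18 mm thick, about 15 g. Origin at its centre, z along its short axis
- cone: bystander: small yellow cone marker, 90 mm across, 62 mm high, origin centre of its underside
- tin_lid: bystander: the tin's lid lying flat, 236 x 90 x 12 mm, origin centre of its underside
- brush: bystander: hand brush lying along its x, origin centre of its underside
There are look-alikes about, which are no part of the job. Leave any pink look-alike of the mug alone. What is shaped like the scoop but purple is not meant.

How it is judged:
By the outcome, as a careful person would: the job done as asked, in the order asked, and still so for the second after the job is handed in, with the robot touching nothing.
It also fails if it takes over 72 s, if anything falls off the work surface, if the arm or the gripper's body presses on something with over 40 N, if the wrist force passes 120 N, or if a joint passes its speed limit or range.

## Working session

There is one attempt and no reset: what is moved stays moved. The work goes in short steps, Python scripts to look and compute and a shell command to move; the robot and the scene stay as the last step left them, time stands still between calls to the robot, and variables do not carry over. Pictures are saved under pics/ and viewed, at most 13 in all, crops included, and the job is handed in when it is done.

```bash
ls -la; mkdir -p pics; python3 -m creep --help 2>&1 | head -30; cat > h.py <<'E'
import numpy as np, cv2
from workcell import arm
def shot(n,f=None):
    P=arm.camera_params(n); im,d=arm.capture(n)
    if f: cv2.imwrite('pics/'+f,im)
    return im,d,P
def pts(d,P,us,vs):
    us=np.atleast_1d(us).astype(float);vs=np.atleast_1d(vs).astype(float)
    z=d[vs.astype(int),us.astype(int)]
    n=cv2.undistortPoints(np.stack([us,vs],-1)[:,None],np.array(P['mtx']),np.array(P['D']))[:,0]
    c=np.stack([n[:,0]*z,-n[:,1]*z,-z,np.ones_like(z)],-1)
    return (c@np.array(P['world_from_camera']).T)[:,:3]
def cloud(d,P):
    v,u=np.mgrid[0:400,0:640]
    return pts(d,P,u.ravel(),v.ravel()).reshape(400,640,3)
E
python3 - <<'E'
from h import *
a,d,P=shot('top','top0.png'); b,e,Q=shot('side','side0.png')
np.savez('s0.npz',a=a,b=b,ca=cloud(d,P),cb=cloud(e,Q))
print(arm.observe()); print(np.array(P['world_from_camera']).round(3),np.array(Q['world_from_camera']).round(3))
E
```

```text
total 12
drwxr-xr-x  3 agent agent 4096 Nov 30 05:19 .
drwxr-xr-x 23 root  root  4096 Nov 30 05:19 ..
drwxr-xr-x  2 agent agent 4096 Nov 30 05:19 pics
invalid input: not JSON, or not a number
{'time_s': 0.1, 'q': array([-1.38981386e+00,  4.86611277e-02,  9.77375930e-02,  1.62203281e+00,
        1.33452261e-05,  1.44300959e+00]), 'joint_vel': array([-0.00164618,  0.00115255,  0.00350779, -0.00013573,  0.00131115,
       -0.00104852]), 'joint_torque': array([ 3.39351020e-03, -3.39851511e+01,  3.20934927e+01,  1.57871051e-02,
       -1.28224258e-07,  4.66863327e-06]), 'eef_pos': array([ 0.15944256, -0.49964691,  0.24923381]), 'eef_rot': array([-1.07980522e-03,  9.88105773e-01,  1.53771956e-01, -2.20523166e-05]), 'ft_force': array([ 0.13249402,  0.86353726, -0.23146589]), 'wrist_torque': array([ 0.0013346 , -0.05160161, -0.01050089]), 'grasp_force': 0.0, 'gripper_width': 0.08544070038987371}
[[ 0.02   0.997 -0.074  0.413]
 [-1.     0.021  0.011  0.034]
 [ 0.013  0.074  0.997  1.651]
 [ 0.     0.     0.     1.   ]] [[-0.989  0.099 -0.106  0.421]
 [-0.143 -0.559  0.817  0.935]
 [ 0.021  0.823  0.567  0.696]
 [ 0.     0.     0.     1.   ]]
```

View pics/top0.png

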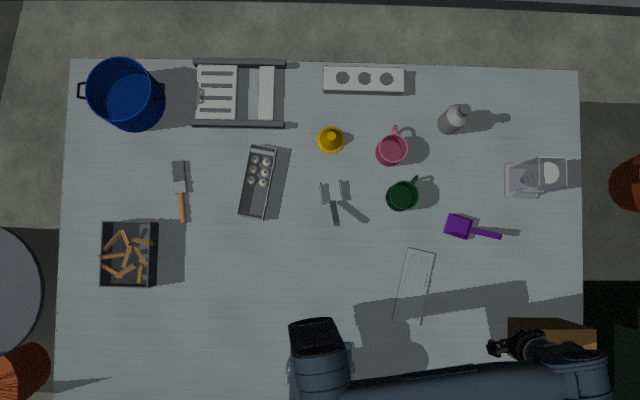

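View pics/side0.png

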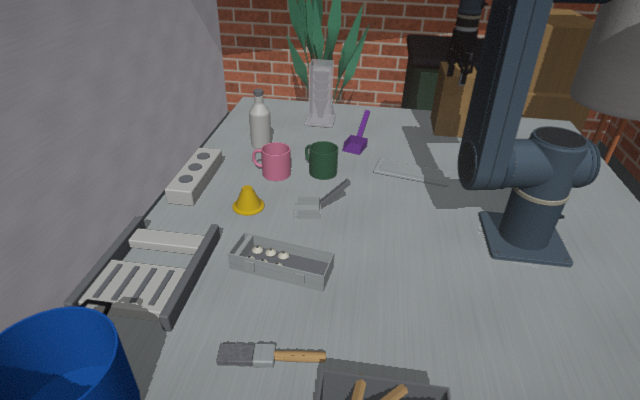

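Top view: tin at (259,182) with tablets around (258,168); steel scoop near (335,192) with its handle and shadow; green mug (402,195); pink mug (392,150), purple scoop (458,227), cone (331,139) and lid (415,285). Side view: scoop at (310,207), handle rising towards (348,182).

```bash
python3 - <<'E'
from h import *
s=np.load('s0.npz');ca,cb,a,b=s['ca'],s['cb'],s['a'],s['b']
def show(n,c,im,m):
    p=c[m]; 
    if len(p)<5: print(n,'none');return
    r=cv2.minAreaRect(p[:,:2].astype(np.float32)*1000)
    print(n,len(p),'min',p.min(0).round(3),'max',p.max(0).round(3),'rect',np.round(r[0],1),np.round(r[1],1),round(r[2],1))
H=lambda im:cv2.cvtColor(im,cv2.COLOR_BGR2HSV)
for nm,c,im in(('top',ca,a),('side',cb,b)):
    h=H(im);z=c[...,2]
    g=(h[...,0]>45)&(h[...,0]<90)&(h[...,1]>80)&(z>.01)&(z<.2)&(abs(c[...,0]-.45)<.15)&(abs(c[...,1]+.15)<.25)
    show(nm+' mug',c,im,g); show(nm+' mug rim',c,im,g&(z>.082))
for nm,c,im,bx in(('top',ca,a,((230,290),(140,225))),('side',cb,b,((225,340),(230,290)))):
    w=np.zeros(z.shape,bool);w[bx[1][0]:bx[1][1],bx[0][0]:bx[0][1]]=1
    zz=c[...,2]
    show(nm+' tin',c,im,w&(zz>.03)); show(nm+' tinrim',c,im,w&(zz>.038)&(zz<.05))
for nm,c,im,bx in(('top',ca,a,((315,375),(172,228))),('side',cb,b,((290,352),(175,222)))):
    w=np.zeros(z.shape,bool);w[bx[1][0]:bx[1][1],bx[0][0]:bx[0][1]]=1
    zz=c[...,2]
    show(nm+' scoop',c,im,w&(zz>.012)); show(nm+' handle',c,im,w&(zz>.045)); show(nm+' bowl',c,im,w&(zz>.015)&(zz<.034))
cv2.imwrite('pics/crop1.png',np.vstack([cv2.resize(a[135:235,230:430],(800,400),interpolation=2),cv2.resize(b[165:295,220:400],(277,200))[:, :277].repeat(1,0) if 0 else np.zeros((1,800,3),np.uint8)]))
E
```

```text
top mug 423 min [ 0.512 -0.287  0.01 ] max [ 0.6   -0.198  0.103] rect [ 555.1 -242.5] [86.4 88.9] 3.0
top mug rim 123 min [ 0.512 -0.286  0.082] max [ 0.6   -0.198  0.103] rect [ 554.9 -242.1] [86.4 87.3] 10.6
side mug 686 min [ 0.515 -0.292  0.01 ] max [ 0.599 -0.193  0.094] rect [ 557.6 -242.5] [81.3 98.7] 8.8
side mug rim 123 min [ 0.515 -0.288  0.082] max [ 0.599 -0.194  0.094] rect [ 557.3 -241. ] [81.3 92. ] 8.8
top tin 594 min [0.413 0.034 0.03 ] max [0.713 0.272 1.651] rect [564.4 135.7] [251.4 264.9] 80.3
top tinrim 302 min [0.475 0.152 0.038] max [0.713 0.272 0.05 ] rect [594.7 211.4] [ 92.1 230.5] 80.4
side tin 1733 min [0.421 0.153 0.03 ] max [0.714 0.935 0.696] rect [570.3 544.4] [242.8 799.5] 4.0
side tinrim 1061 min [0.474 0.153 0.038] max [0.713 0.274 0.05 ] rect [594.  213.6] [ 93.  230.9] 80.3
top scoop 242 min [ 0.413 -0.126  0.012] max [0.63  0.034 1.651] rect [514.2 -50.2] [147.8 218.3] 84.4
top handle 158 min [ 0.413 -0.046  0.046] max [0.532 0.034 1.651] rect [463.2 -17.9] [ 51.8 135. ] 65.1
top bowl 37 min [ 0.531 -0.058  0.015] max [0.601 0.015 0.034] rect [566.8 -21.8] [62.6 66.1] 9.1
side scoop 595 min [ 0.421 -0.214  0.012] max [0.601 0.935 0.696] rect [457.3 357.7] [ 138.7 1148.3] 10.3
side handle 237 min [ 0.421 -0.048  0.045] max [0.53  0.935 0.696] rect [475.9 444.5] [ 72.3 983.7] 2.2
side bowl 258 min [ 0.524 -0.205  0.015] max [0.601 0.018 0.034] rect [565.3 -93.6] [ 76.1 220.7] 2.4
```

View pics/crop1.png

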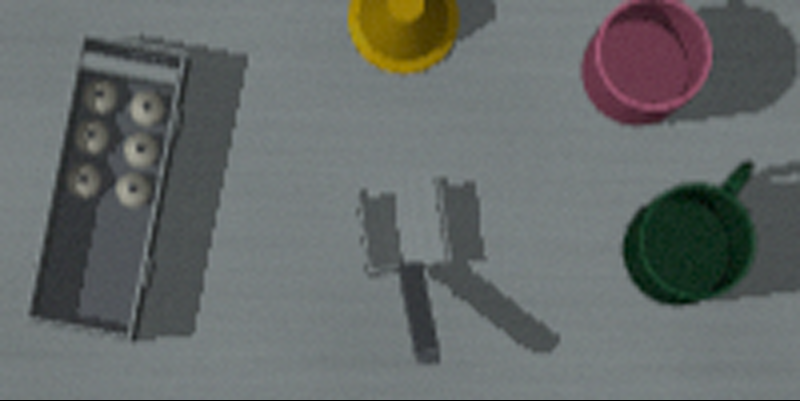

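```bash
python3 -m creep '[0,0,-0.25,0,0,0,-0.5,0,0,0,-0.75,0,0,0,-1,0,0,0,-1,0,0,0,-1,0,0,0,-1,0,0,0,-1,0,0,0,-1,0,0,0,-1,0]' -
python3 -m creep '[0,0,-0.25,0,0,0,-0.5,0,0,0,-0.75,0,0,0,-1,0,0,0,-1,0,0,0,-1,0,0,0,-1,0,0,0,-1,0,0,0,-1,0,0,0,-1,0]' -
python3 -m creep '[0,0,-0.25,0,0,0,-0.5,0,0,0,-0.75,0,0,0,-1,0,0,0,-1,0,0,0,-1,0,0,0,-1,0,0,0,-1,0,0,0,-1,0,0,0,-1,0]' -
python3 -c "
from workcell import arm;o=arm.observe();print(o['q'],o['eef_rot'])"
```

```text
time_s: 0.93
eef_pos: [0.1595, -0.4997, 0.3985]
eef_rot: [-0.002, 0.988, 0.154, -0.0]
ft_force: [0.8, -1.3, -0.2]
gripper_width: 0.0851
grasp_force: 0.0
time_s: 1.77
eef_pos: [0.157, -0.4923, 0.5294]
eef_rot: [0.008, 0.988, 0.154, 0.001]
ft_force: [-0.1, 0.0, 0.1]
gripper_width: 0.0856
grasp_force: 0.0
time_s: 2.6
eef_pos: [0.1459, -0.4565, 0.5597]
eef_rot: [0.031, 0.988, 0.154, 0.002]
ft_force: [0.5, 0.1, 0.1]
gripper_width: 0.0854
grasp_force: 0.0
[-1.40316725  0.28336481  1.06805581  2.2937956   0.00260303  1.42975408] [0.03082093 0.98763682 0.1536901  0.00171075]
```

```bash
python3 -m creep '[0,0,0.25,0,0,0,0.5,0,0,0,0.75,0,0,0,1,0,0,0,1,0,0,0,1,0,0,0,1,0,0,0,1,0,0,0,1,0,0,0,1,0]' -
python3 -c "
from workcell import arm;o=arm.observe();print(o['q'],o['eef_rot'])"
```

```text
time_s: 3.43
eef_pos: [0.1481, -0.4676, 0.4165]
eef_rot: [0.037, 0.987, 0.154, 0.002]
ft_force: [-0.2, 0.2, -0.3]
gripper_width: 0.0852
grasp_force: 0.0
[-1.40232477 -0.00489316  0.38628422  1.88774374  0.00248521  1.43054913] [0.03708522 0.98742188 0.15368668 0.00176526]
```

```bash
python3 -m creep '[0.2,-0.16,0,-0.12,0.4,-0.32,0,-0.24,0.6,-0.48,0,-0.36,0.8,-0.65,0,-0.48,0.98,-0.81,0,-0.6,0.98,-0.81,0,-0.72,0.98,-0.81,0,-0.84,0.98,-0.81,0,-0.95,0.98,-0.81,0,-0.95,0.98,-0.81,0,-0.95]' -
python3 -m creep '[0.2,0.06,0,-0.12,0.4,0.12,0,-0.24,0.6,0.18,0,-0.36,0.8,0.25,0,-0.48,0.98,0.31,0,-0.6,0.98,0.31,0,-0.72,0.98,0.31,0,-0.84,0.98,0.31,0,-0.95,0.98,0.31,0,-0.95,0.98,0.31,0,-0.95]' -
python3 -m creep '[0.05,0.2,-0.1,-0.12,0.1,0.4,-0.2,-0.24,0.15,0.6,-0.3,-0.36,0.2,0.8,-0.4,-0.48,0.28,0.98,-0.5,-0.6,0.28,0.98,-0.6,-0.72,0.28,0.98,-0.7,-0.84,0.28,0.98,-0.8,-0.95,0.28,0.98,-0.9,-0.95,0.28,0.98,-0.9,-0.95]' -
cat >> h.py <<'E'
from scipy.spatial.transform import Rotation as Ro
def RT(q): return Ro.from_quat([q[1],q[2],q[3],q[0]]).as_matrix()
def st():
    o=arm.observe();R=RT(o['eef_rot']);z=R[:,2]
    print('t',round(o['time_s'],2),'p',o['eef_pos'].round(4),'q',o['q'].round(3),'F',o['ft_force'].round(1),'w',round(o['gripper_width'],4),round(o['grasp_force'],1))
    print('tilt',np.degrees(np.arccos(-z[2])).round(1),'az',np.degrees(np.arctan2(z[1],z[0])).round(1),'xaz',np.degrees(np.arctan2(R[1,0],R[0,0])).round(1));return o,R
E
python3 -c "from h import *;st()"
```

```text
time_s: 4.27
eef_pos: [0.2515, -0.306, 0.4045]
eef_rot: [0.031, 0.795, 0.605, -0.014]
ft_force: [0.4, 0.0, 0.3]
gripper_width: 0.0856
grasp_force: 0.0
time_s: 5.1
eef_pos: [0.3349, -0.1764, 0.3961]
eef_rot: [0.019, 0.411, 0.911, -0.025]
ft_force: [0.2, -0.1, -0.8]
gripper_width: 0.0856
grasp_force: 0.0
time_s: 5.93
eef_pos: [0.4151, -0.039, 0.5257]
eef_rot: [0.007, -0.074, 0.997, -0.032]
ft_force: [-0.7, 0.4, 0.3]
gripper_width: 0.0853
grasp_force: 0.0
t 5.93 p [ 0.4151 -0.039   0.5257] q [-0.214  0.036  0.686  2.19  -0.057 -0.362] F [-0.7  0.4  0.3] w 0.0853 0.0
tilt 3.7 az -74.0 xaz -171.5
```

```bash
python3 -m creep '[-0.25,0.1,-0.25,0,-0.5,0.2,-0.5,0,-0.75,0.3,-0.75,0,-1,0.35,-1,0,-1,0.35,-1,0,-1,0.35,-1,0,-1,0.35,-1,0,-1,0.35,-1,0,-1,0.35,-1,0,-1,0.35,-1,0]' -;python3 -c "from h import *;st()"
python3 -m creep '[-0.25,0,-0.25,0,-0.5,0,-0.5,0,-0.75,0,-0.75,0,-1,0,-1,0,-1,0,-1,0,-1,0,-1,0,-1,0,-1,0,-1,0,-1,0,-1,0,-1,0,-1,0,-1,0]' -;python3 -c "from h import *;st()"
```

```text
time_s: 6.77
eef_pos: [0.5045, 0.0338, 0.5487]
eef_rot: [0.025, -0.076, 0.996, -0.033]
ft_force: [0.4, 0.0, -0.2]
gripper_width: 0.0854
grasp_force: 0.0
t 6.77 p [0.5045 0.0338 0.5487] q [-0.03   0.363  1.142  2.294 -0.06  -0.184] F [ 0.4  0.  -0.2] w 0.0854 0.0
tilt 4.7 az -48.8 xaz -171.2
time_s: 7.6
eef_pos: [0.5522, 0.0498, 0.5401]
eef_rot: [0.044, -0.077, 0.995, -0.034]
ft_force: [-0.0, 0.1, 0.3]
gripper_width: 0.0854
grasp_force: 0.0
t 7.6 p [0.5522 0.0498 0.5401] q [ 2.000e-03  4.980e-01  1.314e+00  2.294e+00 -6.100e-02 -1.550e-01] F [-0.   0.1  0.3] w 0.0854 0.0
tilt 6.4 az -33.3 xaz -171.0
```

```bash
python3 -m creep '[0,0,-1,0,0,0,-1,0,0,0,-1,0,0,0,-1,0,0,0,-1,0,0,0,-1,0,0,0,-1,0,0,0,-1,0,0,0,-1,0,0,0,-1,0]' - >/dev/null;python3 -c "from h import *;st()"
python3 -m creep '[1,0,-1,0,1,0,-1,0,1,0,-1,0,1,0,-1,0,1,0,-1,0,1,0,-1,0,1,0,-1,0,1,0,-1,0,1,0,-1,0,1,0,-1,0]' - >/dev/null;python3 -c "from h import *;st()"
```

```text
t 8.43 p [0.4997 0.0498 0.5783] q [ 2.000e-03  3.470e-01  1.202e+00  2.294e+00 -6.000e-02 -1.580e-01] F [ 0.9 -0.4  0.5] w 0.0852 0.0
tilt 8.3 az -24.6 xaz -170.8
t 9.27 p [0.3407 0.0308 0.617 ] q [-0.061 -0.076  0.824  2.294 -0.052 -0.222] F [0.8 0.2 0.4] w 0.0853 0.0
tilt 10.6 az -19.9 xaz -170.6
```

```bash
for i in 1; do python3 -m creep '[0,0,-1,0,0,0,-1,0,0,0,-1,0,0,0,-1,0,0,0,-1,0,0,0,-1,0,0,0,-1,0,0,0,-1,0,0,0,-1,0,0,0,-1,0]' - >/dev/null;python3 -c "from h import *;st()"; done
python3 -m creep '[-0.5,0,-1,0,-0.5,0,-1,0,-0.5,0,-1,0,-0.5,0,-1,0,-0.5,0,-1,0,-0.5,0,-1,0,-0.5,0,-1,0,-0.5,0,-1,0,-0.5,0,-1,0,-0.5,0,-1,0]' - >/dev/null;python3 -c "from h import *;st()"
python3 -m creep '[-1,0,-1,0,-1,0,-1,0,-1,0,-1,0,-1,0,-1,0,-1,0,-1,0,-1,0,-1,0,-1,0,-1,0,-1,0,-1,0,-1,0,-1,0,-1,0,-1,0]' - >/dev/null;python3 -c "from h import *;st()"
```

```text
t 10.1 p [0.3279 0.0341 0.632 ] q [-0.051 -0.107  0.837  2.294 -0.054 -0.215] F [-0.5  0.2 -0.5] w 0.0855 0.0
tilt 13.0 az -16.9 xaz -170.4
t 10.93 p [0.3665 0.0467 0.6491] q [-2.000e-03  1.000e-03  9.860e-01  2.294e+00 -6.500e-02 -1.700e-01] F [ 0.8 -0.6 -0. ] w 0.0853 0.0
tilt 15.4 az -14.3 xaz -170.1
t 11.77 p [0.4351 0.0647 0.656 ] q [ 0.047  0.191  1.212  2.294 -0.078 -0.125] F [0.5 0.2 0.7] w 0.085 0.0
tilt 17.6 az -12.1 xaz -169.9
```

```bash
python3 -m creep '[-0.3,0.3,-1,0,-0.3,0.3,-1,0,-0.3,0.3,-1,0,-0.3,0.3,-1,0,-0.3,0.3,-1,0,-0.3,0.3,-1,0,-0.3,0.3,-1,0,-0.3,0.3,-1,0,-0.3,0.3,-1,0,-0.3,0.3,-1,0]' - >/dev/null;python3 -c "from h import *;st()"
python3 -m creep '[0.2,0,-1,0,0.2,0,-1,0,0.2,0,-1,0,0.2,0,-1,0,0.2,0,-1,0,0.2,0,-1,0,0.2,0,-1,0,0.2,0,-1,0,0.2,0,-1,0,0.2,0,-1,0]' - >/dev/null
python3 - <<'E'
from h import *
o,R=st()
s=np.load('s0.npz')
for c,bx in((s['ca'],((320,345),(185,228))),(s['cb'],((290,352),(175,222)))):
    p=c[bx[1][0]:bx[1][1],bx[0][0]:bx[0][1]].reshape(-1,3)
    p=p[(abs(p[:,0]-.5)<.15)&(abs(p[:,1]+.02)<.08)]
    h=p[(p[:,2]>.042)&(p[:,2]<.13)]; m=h.mean(0); u=np.linalg.svd(h-m)[2][0]
    b=p[(p[:,2]>.012)&(p[:,2]<.034)]
    print(len(h),'h mean',m.round(4),'dir',u.round(3),'az',np.degrees(np.arctan2(u[1],u[0])).round(1),'bowl',cv2.minAreaRect(b[:,:2].astype(np.float32)*1e3))
E
```

```text
t 12.6 p [0.4095 0.1072 0.6693] q [ 0.179  0.154  1.203  2.294 -0.116 -0.003] F [-0.8 -0.1  0.1] w 0.0858 0.0
tilt 19.8 az -9.7 xaz -169.6
t 13.43 p [0.3377 0.0986 0.6882] q [ 0.196 -0.024  1.064  2.294 -0.121  0.008] F [ 0.   0.3 -0. ] w 0.0857 0.0
tilt 22.0 az -7.6 xaz -169.3
142 h mean [ 0.4949 -0.0332  0.079 ] dir [-0.729 -0.125  0.673] az -170.3 bowl ((527.7286376953125, -31.615550994873047), (111.48802947998047, 72.3667984008789), 9.804006576538086)
237 h mean [ 0.4939 -0.0287  0.0753] dir [ 0.71   0.125 -0.693] az 10.0 bowl ((560.6453247070312, -21.973445892333984), (71.13176727294922, 74.24650573730469), 10.294888496398926)
```

```bash
cat >> h.py <<'E'
def to(t):
    o,R=st();d=R.T@(np.array(t)-o['eef_pos'])/.15;print('shares',d.round(3))
E
python3 -c "
from h import *
to([.455,-.028,.152]);to([.485,-.032,.0775])"
```

```text
t 13.43 p [0.3377 0.0986 0.6882] q [ 0.196 -0.024  1.064  2.294 -0.121  0.008] F [ 0.   0.3 -0. ] w 0.0857 0.0
tilt 22.0 az -7.6 xaz -169.3
shares [ 0.708 -0.55   3.647]
t 13.43 p [0.3377 0.0986 0.6882] q [ 0.196 -0.024  1.064  2.294 -0.121  0.008] F [ 0.   0.3 -0. ] w 0.0857 0.0
tilt 22.0 az -7.6 xaz -169.3
shares [ 0.707 -0.55   4.183]
```

```bash
A='[0.06,-0.05,0.25,0,0.12,-0.1,0.5,0,0.18,-0.15,0.75,0,0.24,-0.18,1,0,0.24,-0.18,1,0,0.24,-0.18,1,0,0.24,-0.18,1,0,0.24,-0.18,1,0,0.24,-0.18,1,0,0.24,-0.18,1,0]' ; true
python3 -m creep '[0.06,-0.05,0.25,0,0.12,-0.1,0.5,0,0.18,-0.15,0.75,0,0.24,-0.18,1,0,0.24,-0.18,1,0,0.24,-0.18,1,0,0.24,-0.18,1,0,0.24,-0.18,1,0,0.24,-0.18,1,0,0.24,-0.18,1,0]' - >/dev/null
python3 -m creep '[0.06,-0.05,0.25,0,0.12,-0.1,0.5,0,0.18,-0.15,0.75,0,0.24,-0.18,1,0,0.24,-0.18,1,0,0.24,-0.18,1,0,0.24,-0.18,1,0,0.24,-0.18,1,0,0.24,-0.18,1,0,0.24,-0.18,1,0]' - >/dev/null
python3 -m creep '[0.06,-0.05,0.25,0,0.12,-0.1,0.5,0,0.18,-0.15,0.75,0,0.23,-0.18,1,0,0.23,-0.18,1,0,0.23,-0.18,1,0,0.23,-0.18,1,0,0.23,-0.18,1,0,0.23,-0.18,1,0,0.23,-0.18,1,0]' - >/dev/null
python3 - <<'E'
from h import *
to([.485,-.032,.0775])
im,d,P=shot('wrist','w1.png')
c=cloud(d,P);np.savez('w1.npz',im=im,c=c)
p=c.reshape(-1,3);p=p[(d.ravel()>0)&(abs(p[:,0]-.47)<.08)&(abs(p[:,1]+.03)<.05)]
h=p[(p[:,2]>.042)&(p[:,2]<.115)]
if len(h)>20:
    m=h.mean(0);u=np.linalg.svd(h-m,full_matrices=False)[2][0];print(len(h),m,u)
E
```

```text
t 15.93 p [ 0.4204 -0.0219  0.2474] q [-0.241 -0.66  -0.515  1.326  0.042 -0.399] F [ 0.2 -0.1  0.2] w 0.0855 0.0
tilt 22.5 az -7.6 xaz -169.2
shares [ 0.032 -0.     1.213]
641 [ 0.47750864 -0.0363228   0.08949446] [ 0.74184773  0.15973747 -0.65126483]
```

View pics/w1.png

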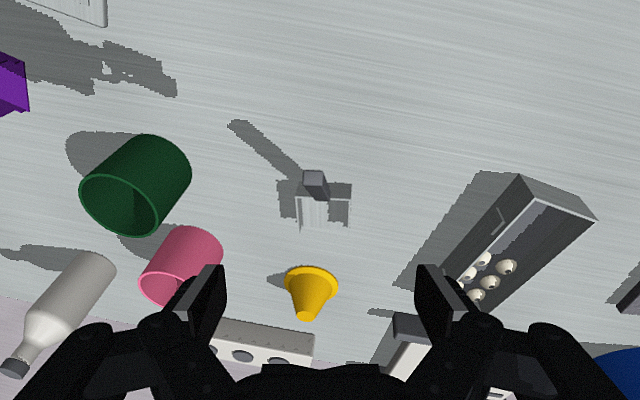

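Wrist view: the handle's end is at (314,183), midway between the fingers (about 205 and 435); the tin is at the right (520,240) and the green mug at (135,185).

```bash
python3 -m creep '[0,0,0.2,0,0,0,0.4,0,0,0,0.6,0,0,0,0.75,0,0,0,0.9,0,0,0,1,0,0,0,1,0,0,0,1,0,0,0,1,0,0,0,1,0]' - >/dev/null
python3 -c "
from h import *
to([.482,-.034,.0775])"
```

```text
t 16.82 p [ 0.4757 -0.0293  0.106 ] q [-0.225 -0.49  -0.697  0.976  0.035 -0.383] F [ 0.4  0.1 -0.3] w 0.0852 0.0
tilt 22.3 az -7.6 xaz -169.2
shares [ 0.036 -0.015  0.193]
```

```bash
python3 -m creep '[0.03,-0.01,0.05,0,0.04,-0.015,0.1,0,0.04,-0.015,0.15,0,0.04,-0.015,0.19,0,0.04,-0.015,0.19,0,0.04,-0.015,0.19,0,0.04,-0.015,0.19,0,0.04,-0.015,0.19,0,0.04,-0.015,0.19,0,0.04,-0.015,0.19,0]' 0 | grep -v eef_rot
python3 -m creep '[0,0,0,0,0,0,0,0,0,0,0,0,0,0,-0.03,0,0,0,-0.06,0,0,0,-0.12,0,0,0,-0.2,0,0,0,-0.3,0,0,0,-0.4,0,0,0,-0.4,0]' 0 | grep -v eef_rot
```

```text
time_s: 17.65
eef_pos: [0.4797, -0.0337, 0.0749]
ft_force: [0.4, -0.2, -1.0]
gripper_width: 0.0171
grasp_force: 58.4
time_s: 18.48
eef_pos: [0.4593, -0.0313, 0.1356]
ft_force: [0.9, -0.4, -0.4]
gripper_width: 0.0173
grasp_force: 58.4
```

```bash
python3 -m creep '[0,0,-0.1,0.1,0,0,-0.2,0.2,0,0,-0.3,0.3,0,0,-0.4,0.34,0,0,-0.45,0.34,0,0,-0.45,0.34,0,0,-0.45,0.34,0,0,-0.45,0.34,0,0,-0.45,0.34,0,0,-0.45,0.34]' - | grep pos
cat > m.py <<'E'
from h import *
from scipy.spatial import cKDTree
# scoop model pose in tool frame, fit to depth clouds
def model():
    P=[];g=lambda a,b,n:np.linspace(a,b,n)
    for x in g(-37,37,20):
        for y in g(-31,31,17): P.append((x,y,1))
    for x in g(-37,25,16):
        for z in g(0,30,8): P+= [(x,-32,z),(x,32,z)]
    for y in g(-31,31,17):
        for z in g(0,32,9): P.append((-37,y,z))
    for t in g(0,1,30):
        c=np.array([-37-75*t,0,28+74*t]);
        for y in g(-9,9,5):
            P.append(tuple(c+[5,y,5]));P.append(tuple(c+[-5,y,-5]))
        for w in g(-5,5,3): P+= [tuple(c+[w,9,w]),tuple(c+[w,-9,w])]
    return np.array(P)/1000
E
python3 - <<'E'
from m import *
from scipy.optimize import least_squares
o,R=st(); tcp=o['eef_pos']
cl=[]
for n in('top','side'):
    im,d,P=shot(n,n+'1.png');c=cloud(d,P)[d>0];cl.append(c)
o=arm.observe();R=RT(o['eef_rot']);tcp=o['eef_pos']
p=np.vstack(cl); q=(p-tcp)@R
# expected: scoop x=-tool x etc; 
M=model()-np.array([-.087,0,.0775])
th=np.radians(22)
R0=np.stack([[-np.cos(th),0,np.sin(th)],[0,1,0],[-np.sin(th),0,-np.cos(th)]],1) # columns: scoop x,y,z in tool
keep=(np.linalg.norm(q,axis=1)<.2)
q=q[keep]
def T(v): return M@(R0@Ro.from_rotvec(v[:3]).as_matrix()).T+v[3:]
best=np.zeros(6)
for lim in(.02,.012,.008):
    for k in range(8):
        t=cKDTree(T(best));dd,_=t.query(q);s=q[(dd<lim)&(q[:,2]>.0)]
        f=lambda v:np.minimum(cKDTree(T(v)).query(s)[0],lim)
        best=least_squares(f,best,diff_step=1e-3,x_scale=[.1]*3+[.01]*3,max_nfev=15).x
print(len(s),'rot deg',np.degrees(best[:3]).round(2),'trans mm',(best[3:]*1e3).round(1),'res',f(best).mean())
Rs=R@R0@Ro.from_rotvec(best[:3]).as_matrix()
print('scoop x',Rs[:,0].round(3),'y',Rs[:,1].round(3),'z',Rs[:,2].round(3))
org=tcp+R@(T(best)[0]-0) 
E
python3 - <<'E'
import cv2
a=cv2.imread('pics/top1.png');b=cv2.imread('pics/side1.png')
import numpy as np
x=cv2.resize(a[130:250,260:420],(480,360),interpolation=2);y=cv2.resize(b[110:290,220:380],(320,360),interpolation=2)
cv2.imwrite('pics/c2.png',np.hstack([x,y]))
E
```

```text
eef_pos: [0.4319, -0.0274, 0.1918]
t 19.32 p [ 0.4319 -0.0274  0.1918] q [-0.249 -0.635 -0.609  1.216  0.044 -0.05 ] F [ 0.1 -0.7 -1.5] w 0.0175 58.4
tilt 21.9 az -7.5 xaz 168.8
1370 rot deg [ 1.19 -2.45 -1.39] trans mm [-8.5  2.1 -1.8] res 0.002623478546576924
scoop x [ 0.977 -0.21   0.041] y [0.208 0.977 0.044] z [-0.049 -0.034  0.998]
```

View pics/c2.png

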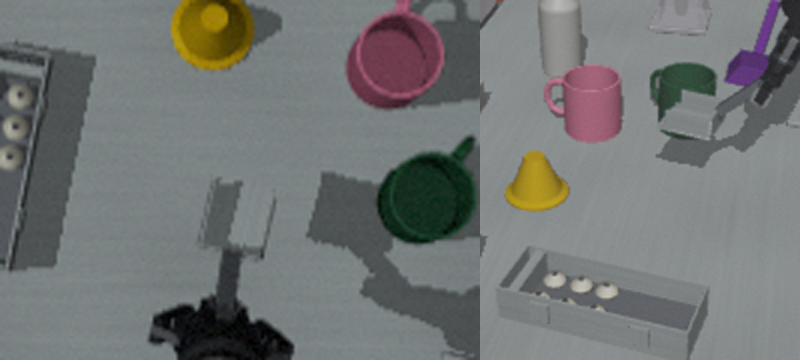

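```bash
cat >> h.py <<'E'
# fitted scoop in tool frame
R0=np.stack([[-np.cos(np.radians(22)),0,np.sin(np.radians(22))],[0,1,0],[-np.sin(np.radians(22)),0,-np.cos(np.radians(22))]],1)
RS=R0@Ro.from_rotvec(np.radians([1.19,-2.45,-1.39])).as_matrix()
TS=np.array([-.0085,.0021,-.0018])
G=np.array([-.087,0,.0775])
def sp(p,R,tcp): return tcp+R@(RS@(np.array(p)-G)+TS)
YT=np.radians(-9.65);TC=np.array([.594,.2125,0])
TR=np.array([[np.cos(YT),-np.sin(YT),0],[np.sin(YT),np.cos(YT),0],[0,0,1]])
def tin(w): return (np.asarray(w)-TC)@TR
E
python3 - <<'E'
from h import *
s=np.load('s0.npz')
for n,c in(('top',s['ca']),('side',s['cb'])):
    l=tin(c.reshape(-1,3)); l=l[(abs(l[:,0])<.13)&(abs(l[:,1])<.05)]
    r=l[(l[:,2]>.036)&(l[:,2]<.056)&(l[:,0]<.08)]
    print(n,'rim y hist lo/hi',np.median(r[r[:,1]<-.02,1]).round(4),np.median(r[r[:,1]>.02,1]).round(4),'x ext',np.percentile(l[l[:,2]>.02,0],[.5,99.5]).round(4))
    for nm,sel in(('neg',r[r[:,1]<-.02]),('pos',r[r[:,1]>.02])):
        print(nm,'slope',np.degrees(np.polyfit(sel[:,0],sel[:,1],1)[0]).round(2),'z',np.median(sel[:,2]).round(4))
    f=l[(abs(l[:,1])<.025)&(l[:,0]<-.02)&(l[:,0]>-.1)];print('floor z',np.percentile(f[:,2],[10,50,90]).round(4))
    for x in np.arange(.0,.118,.006):
        k=l[(abs(l[:,1])<.033)&(abs(l[:,0]-x)<.003)];print(round(x,3),len(k),np.percentile(k[:,2],[10,50,95]).round(3) if len(k) else '',end=' | ')
    print()
o,R=st()
print('origin tin',tin(sp([0,0,0],R,o['eef_pos'])).round(4),'lip',tin(sp([.0375,0,0],R,o['eef_pos'])).round(4),'lip w',sp([.0375,0,0],R,o['eef_pos']).round(3))
a=s['a'];g=cv2.cvtColor(a,cv2.COLOR_BGR2HSV);m=(a[...,2]>120)&(a[...,2].astype(int)-a[...,0]>8);l=tin(s['ca'])
m&=(abs(l[...,0])<.12)&(abs(l[...,1])<.045)
n,_,stt,cen=cv2.connectedComponentsWithStats(m.astype(np.uint8))
for i in range(1,n):
    if stt[i,4]>6:print(stt[i,4],tin(np.median(s['ca'][_==i],0)).round(4))
E
```

```text
top rim y hist lo/hi -0.0417 0.0394 x ext [-0.1142  0.1151]
neg slope -0.78 z 0.0454
pos slope 0.81 z 0.0449
floor z [0.0094 0.0143 0.0197]
0.0 39 [0.013 0.026 0.033] | 0.006 40 [0.015 0.028 0.035] | 0.012 36 [0.012 0.025 0.031] | 0.018 34 [0.011 0.015 0.025] | 0.024 42 [0.011 0.016 0.029] | 0.03 45 [0.012 0.026 0.033] | 0.036 39 [0.013 0.026 0.036] | 0.042 36 [0.012 0.027 0.034] | 0.048 37 [0.013 0.021 0.031] | 0.054 38 [0.011 0.014 0.024] | 0.06 43 [0.012 0.021 0.034] | 0.066 39 [0.014 0.026 0.034] | 0.072 42 [0.011 0.027 0.033] | 0.078 38 [0.011 0.026 0.033] | 0.084 33 [0.011 0.017 0.029] | 0.09 70 [0.015 0.04  0.052] | 0.096 35 [0.044 0.047 0.053] | 0.102 16 [0.04  0.045 0.051] | 0.108 30 [0.009 0.014 0.019] | 0.114 69 [0.011 0.032 0.051] | 
side rim y hist lo/hi -0.0398 0.041 x ext [-0.1153  0.1136]
neg slope -0.07 z 0.0434
pos slope 1.05 z 0.0431
floor z [0.0134 0.0149 0.0165]
0.0 34 [0.015 0.028 0.034] | 0.006 28 [0.014 0.028 0.034] | 0.012 27 [0.014 0.017 0.031] | 0.018 17 [0.014 0.015 0.016] | 0.024 44 [0.014 0.016 0.029] | 0.03 42 [0.015 0.027 0.031] | 0.036 36 [0.015 0.027 0.033] | 0.042 24 [0.015 0.029 0.032] | 0.048 19 [0.013 0.015 0.029] | 0.054 24 [0.014 0.015 0.025] | 0.06 50 [0.014 0.025 0.031] | 0.066 38 [0.015 0.028 0.033] | 0.072 25 [0.014 0.028 0.033] | 0.078 22 [0.014 0.025 0.033] | 0.084 21 [0.013 0.016 0.037] | 0.09 148 [0.02  0.038 0.048] | 0.096 47 [0.046 0.047 0.049] | 0.102 10 [0.046 0.046 0.047] | 0.108 6 [0.037 0.044 0.049] | 0.114 103 [0.029 0.04  0.049] | 
t 19.42 p [ 0.4321 -0.0274  0.1923] q [-0.249 -0.635 -0.609  1.216  0.044 -0.05 ] F [-0.  -0.4 -0.9] w 0.0171 58.4
tilt 22.0 az -7.5 xaz 168.8
origin tin [-0.022  -0.2623  0.1234] lip [ 0.0154 -0.264   0.1249] lip w [ 0.565 -0.05   0.125]
21 [ 0.0626 -0.0146  0.0297]
21 [ 0.0297 -0.0151  0.0288]
19 [-0.0023 -0.015   0.029 ]
```

```bash
python3 -c "
from h import *
o,R=st();p=o['eef_pos']
print(sp([-.037,0,0],R,p)[2],sp([.0375,0,0],R,p)[2])
to(p-[0,0,.110]);to(p-[0,0,.121])"
```

```text
t 19.42 p [ 0.4321 -0.0274  0.1923] q [-0.249 -0.635 -0.609  1.216  0.044 -0.05 ] F [-0.  -0.4 -0.9] w 0.0171 58.4
tilt 22.0 az -7.5 xaz 168.8
0.12186654354520653 0.12492658263595259
t 19.42 p [ 0.4321 -0.0274  0.1923] q [-0.249 -0.635 -0.609  1.216  0.044 -0.05 ] F [-0.  -0.4 -0.9] w 0.0171 58.4
tilt 22.0 az -7.5 xaz 168.8
shares [ 0.274 -0.016  0.68 ]
t 19.42 p [ 0.4321 -0.0274  0.1923] q [-0.249 -0.635 -0.609  1.216  0.044 -0.05 ] F [-0.  -0.4 -0.9] w 0.0171 58.4
tilt 22.0 az -7.5 xaz 168.8
shares [ 0.301 -0.018  0.748]
```

```bash
python3 -m creep '[0.06,0,0.15,-0.04,0.12,-0.01,0.3,-0.04,0.18,-0.01,0.45,-0.04,0.24,-0.015,0.6,-0.04,0.27,-0.017,0.66,-0.04,0.28,-0.017,0.7,-0.04,0.295,-0.017,0.73,-0.04,0.295,-0.017,0.73,-0.04,0.295,-0.017,0.73,-0.04,0.295,-0.017,0.73,-0.04]' - | egrep 'pos|for'
python3 -m creep '[0.003,0,0.007,0,0.003,0,0.007,0,0.003,0,0.007,0,0.003,0,0.007,0,0.003,0,0.007,0,0.003,0,0.007,0,0.003,0,0.007,0,0.003,0,0.007,0,0.003,0,0.007,0,0.003,0,0.007,0]' 0.4 | egrep 'pos|for|wid'
python3 -m creep '[0,0,0,0,0,0,0,0,0,0,0,0,0,0,0,0,0,0,0,0,0,0,0,0,0,0,0,0,0,0,0,0,0,0,0,0,0,0,0,0]' 0 | egrep 'pos|for|wid'
python3 -m creep '[-0.03,0,-0.07,0,-0.06,0,-0.15,0,-0.12,0,-0.3,0,-0.18,0,-0.45,0,-0.24,0,-0.6,0,-0.27,0,-0.66,0,-0.27,0,-0.66,0,-0.27,0,-0.66,0,-0.27,0,-0.66,0,-0.27,0,-0.66,0]' - | egrep 'pos|for|wid'
cat > fit.py <<'E'
from m import *
from scipy.optimize import least_squares
import sys
o,R=st()
q=[]
for n in('top','side'):
    im,d,P=shot(n,n+sys.argv[1]+'.png');q.append(cloud(d,P)[d>0])
o=arm.observe();R=RT(o['eef_rot']);tcp=o['eef_pos'];q=(np.vstack(q)-tcp)@R;q=q[np.linalg.norm(q,axis=1)<.2]
M=model()-G
T=lambda v:M@(R0@Ro.from_rotvec(v[:3]).as_matrix()).T+v[3:]
best=np.r_[Ro.from_matrix(R0.T@RS).as_rotvec(),TS]
for lim in(.015,.010,.008):
    for k in range(6):
        dd,_=cKDTree(T(best)).query(q);s=q[(dd<lim)&(q[:,2]>0)]
        f=lambda v:np.minimum(cKDTree(T(v)).query(s)[0],lim)
        best=least_squares(f,best,diff_step=1e-3,x_scale=[.1]*3+[.01]*3,max_nfev=15).x
Rs=R@R0@Ro.from_rotvec(best[:3]).as_matrix()
print(len(s),np.degrees(best[:3]).round(2),(best[3:]*1e3).round(1),f(best).mean());print(Rs.round(3),'yaw',np.degrees(np.arctan2(Rs[1,0],Rs[0,0])))
E
python3 fit.py 3
```

```text
eef_pos: [0.4337, -0.0277, 0.0771]
ft_force: [1.3, -0.4, -0.8]
grasp_force: 58.3
eef_pos: [0.4324, -0.0274, 0.0739]
ft_force: [0.1, 0.1, 0.7]
gripper_width: 0.0341
grasp_force: 0.0
eef_pos: [0.4325, -0.0275, 0.074]
ft_force: [-0.9, -0.8, 0.8]
gripper_width: 0.0174
grasp_force: 58.4
eef_pos: [0.4313, -0.0278, 0.1781]
ft_force: [-0.8, 0.2, -0.7]
gripper_width: 0.0171
grasp_force: 58.5
t 22.75 p [ 0.4313 -0.0278  0.1781] q [-0.251 -0.636 -0.637  1.192  0.045 -0.093] F [-0.8  0.2 -0.7] w 0.0171 58.5
tilt 21.8 az -7.4 xaz 171.4
1357 [-0.13 -0.42 -0.58] [-11.    1.4   0.3] 0.002642620174303023
[[ 0.988  0.157 -0.006]
 [-0.157  0.988 -0.004]
 [ 0.005  0.005  1.   ]] yaw -9.038639279772314
```

```bash
cat >> h.py <<'E'
RS=R0@Ro.from_rotvec(np.radians([-.13,-.42,-.58])).as_matrix(); TS=np.array([-.011,.0014,.0003])
def lipto(x,y,z):  # shares to bring lip to tin-frame x,y, underside z
    o,R=st();p=o['eef_pos'];l=sp([.0375,0,0],R,p);b=tin(l);b[2]=p[2]-.074
    print('lip now tin',b.round(4),'shares',(R.T@TR@(np.array([x,y,z])-b)/.15).round(3))
E
python3 -c "
from h import *
lipto(-.022,0,.10);lipto(-.022,0,.018)"
```

```text
t 22.85 p [ 0.4316 -0.0279  0.1787] q [-0.251 -0.636 -0.636  1.192  0.045 -0.093] F [ 0.  0. -2.] w 0.0173 58.5
tilt 21.9 az -7.4 xaz 171.4
lip now tin [ 0.0154 -0.2609  0.1047] shares [ 0.214  1.744 -0.039]
t 22.85 p [ 0.4316 -0.0279  0.1787] q [-0.251 -0.636 -0.636  1.192  0.045 -0.093] F [ 0.  0. -2.] w 0.0173 58.5
tilt 21.9 az -7.4 xaz 171.4
lip now tin [ 0.0154 -0.2609  0.1047] shares [0.418 1.74  0.469]
```

```bash
python3 -m creep '[0.02,0.15,0,0,0.05,0.3,0,0,0.08,0.45,0,0,0.1,0.6,0,0,0.11,0.75,0,0,0.11,0.88,0,0,0.11,0.88,0,0,0.11,0.88,0,0,0.11,0.88,0,0,0.11,0.88,0,0]' - | egrep 'pos|for'
python3 -m creep '[0.02,0.15,0,0,0.05,0.3,0,0,0.08,0.45,0,0,0.1,0.6,0,0,0.1,0.75,-0.02,-0.01,0.1,0.86,-0.02,-0.01,0.1,0.86,-0.02,-0.01,0.1,0.86,-0.02,-0.01,0.1,0.86,-0.02,-0.01,0.1,0.86,-0.02,-0.01]' - | egrep 'pos|for'
python3 -c "
from h import *
lipto(-.022,0,.018);lipto(.08,0,.018)
im,d,P=shot('top','top4.png');im2,d,P=shot('side','side4.png')
cv2.imwrite('pics/c4.png',np.hstack([cv2.resize(im[120:240,200:320],(400,400),interpolation=2),cv2.resize(im2[200:300,200:350],(400,400),interpolation=2)]))"
```

```text
eef_pos: [0.4367, 0.1039, 0.1751]
ft_force: [0.7, 0.5, -0.9]
grasp_force: 59.1
eef_pos: [0.441, 0.2332, 0.1734]
ft_force: [-0.6, -0.5, -1.0]
grasp_force: 59.3
t 24.52 p [0.441  0.2332 0.1734] q [ 0.481 -0.345 -0.456  1.14  -0.219  0.586] F [-0.6 -0.5 -1. ] w 0.0174 59.3
tilt 22.1 az -7.7 xaz 171.9
lip now tin [-0.0189 -0.0012  0.0994] shares [0.223 0.008 0.495]
t 24.52 p [0.441  0.2332 0.1734] q [ 0.481 -0.345 -0.456  1.14  -0.219  0.586] F [-0.6 -0.5 -1. ] w 0.0174 59.3
tilt 22.1 az -7.7 xaz 171.9
lip now tin [-0.0189 -0.0012  0.0994] shares [-0.407 -0.012  0.75 ]
```

View pics/c4.png

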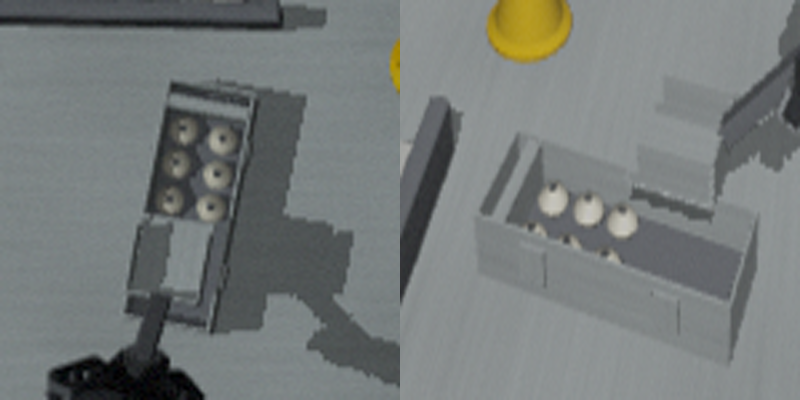

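Top crop: the scoop hovers over the tin's near half (155-210, 220-295 zoomed), aligned with it; tablets lie ahead, three rows of two. It is clear to lower.

```bash
python3 -m creep '[0.04,0,0.08,0,0.08,0,0.17,0,0.12,0,0.26,0,0.16,0.005,0.35,0,0.19,0.007,0.42,0,0.21,0.008,0.46,0,0.223,0.008,0.485,0,0.223,0.008,0.485,0,0.223,0.008,0.485,0,0.223,0.008,0.485,0]' - | egrep 'pos|for'
python3 -c "
from h import *
lipto(-.015,0,.016);lipto(.08,0,.015)"
```

```text
eef_pos: [0.4384, 0.2368, 0.0949]
ft_force: [-0.4, 1.3, -1.8]
grasp_force: 59.4
t 25.45 p [0.4384 0.2368 0.0949] q [ 0.491 -0.313 -0.591  0.973 -0.221  0.594] F [-0.4  1.3 -1.8] w 0.0175 59.4
tilt 22.2 az -7.4 xaz 172.0
lip now tin [-0.0219  0.0022  0.0209] shares [-0.03  -0.016  0.047]
t 25.45 p [0.4384 0.2368 0.0949] q [ 0.491 -0.313 -0.591  0.973 -0.221  0.594] F [-0.4  1.3 -1.8] w 0.0175 59.4
tilt 22.2 az -7.4 xaz 172.0
lip now tin [-0.0219  0.0022  0.0209] shares [-0.614 -0.036  0.292]
```

```bash
python3 -m creep '[0.0,-0.015,0.01,0.02,0.005,-0.015,0.015,0.02,0.01,-0.015,0.02,0.02,0.012,-0.015,0.025,0.02,0.014,-0.015,0.03,0.02,0.015,-0.015,0.033,0.02,0.016,-0.015,0.036,0.02,0.016,-0.015,0.036,0.02,0.016,-0.015,0.036,0.02,0.016,-0.015,0.036,0.02]' - | egrep 'pos|for'
python3 -c "
from h import *
lipto(-.022,0,.0145);lipto(.06,0,.015)"
```

```text
eef_pos: [0.4374, 0.2343, 0.0879]
ft_force: [-0.0, -0.5, -0.2]
grasp_force: 59.3
t 26.28 p [0.4374 0.2343 0.0879] q [ 0.487 -0.314 -0.605  0.96  -0.22   0.611] F [-0.  -0.5 -0.2] w 0.0173 59.3
tilt 22.1 az -7.5 xaz 170.7
lip now tin [-0.0226 -0.0026  0.0139] shares [-0.005  0.017 -0.002]
t 26.28 p [0.4374 0.2343 0.0879] q [ 0.487 -0.314 -0.605  0.96  -0.22   0.611] F [-0.  -0.5 -0.2] w 0.0173 59.3
tilt 22.1 az -7.5 xaz 170.7
lip now tin [-0.0226 -0.0026  0.0139] shares [-0.513  0.011  0.201]
```

```bash
python3 -m creep '[-0.04,0.015,0.016,0,-0.085,0.015,0.033,0,-0.13,0.015,0.051,0,-0.175,0.015,0.069,0,-0.22,0.015,0.086,0,-0.265,0.015,0.104,0,-0.31,0.015,0.121,0,-0.355,0.015,0.139,0,-0.4,0.015,0.157,0,-0.43,0.015,0.168,0]' - | egrep 'pos|for'
python3 -c "
from h import *
lipto(.065,0,.0145);lipto(.08,0,.0145)"
```

```text
eef_pos: [0.5068, 0.2253, 0.0885]
ft_force: [0.5, 1.0, -1.8]
grasp_force: 59.3
t 27.12 p [0.5068 0.2253 0.0885] q [ 0.399 -0.168 -0.487  0.915 -0.192  0.527] F [ 0.5  1.  -1.8] w 0.0168 59.3
tilt 22.1 az -7.6 xaz 170.7
lip now tin [0.0473 0.0002 0.0145] shares [-0.109 -0.002  0.044]
t 27.12 p [0.5068 0.2253 0.0885] q [ 0.399 -0.168 -0.487  0.915 -0.192  0.527] F [ 0.5  1.  -1.8] w 0.0168 59.3
tilt 22.1 az -7.6 xaz 170.7
lip now tin [0.0473 0.0002 0.0145] shares [-0.202 -0.003  0.082]
```

```bash
python3 -m creep '[-0.02,0,0.01,0,-0.04,0,0.019,0,-0.06,0,0.027,0,-0.08,0,0.036,0,-0.1,0,0.044,0,-0.115,0,0.05,0,-0.13,0,0.056,0,-0.145,0,0.062,0,-0.145,0,0.062,0,-0.145,0,0.062,0]' - | egrep 'pos|for'
python3 -c "
from h import *
lipto(.08,0,.0145)
im,d,P=shot('top','top5.png');im2,d,P=shot('side','side5.png')
cv2.imwrite('pics/c5.png',np.hstack([cv2.resize(im[130:230,220:300],(400,500),interpolation=2),cv2.resize(im2[220:300,220:300],(400,500),interpolation=2)]))"
```

```text
eef_pos: [0.5294, 0.2218, 0.0881]
ft_force: [0.0, 0.5, -1.7]
grasp_force: 59.3
t 27.95 p [0.5294 0.2218 0.0881] q [ 0.374 -0.12  -0.446  0.904 -0.183  0.502] F [ 0.   0.5 -1.7] w 0.017 59.3
tilt 22.1 az -7.5 xaz 170.7
lip now tin [0.0702 0.0006 0.0141] shares [-0.062 -0.004  0.022]
```

View pics/c5.png

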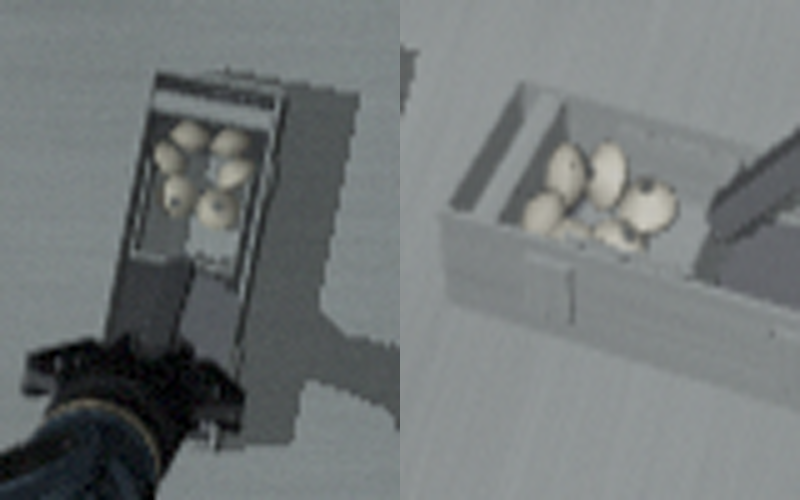

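Six tablets have ridden up against the divider; three or four are on the bowl and its rear is still empty (zoomed (190,240)). I'll push on gently.

```bash
python3 -m creep '[-0.01,0,0.004,0,-0.02,0,0.008,0,-0.03,0,0.012,0,-0.04,0,0.016,0,-0.05,0,0.02,0,-0.06,0,0.024,0,-0.07,0,0.028,0,-0.075,0,0.03,0,-0.075,0,0.03,0,-0.075,0,0.03,0]' - | egrep 'pos|for'
python3 -c "
from h import *
lipto(.08,0,.0145)
im,d,P=shot('top','top6.png');im2,d,P=shot('side','side6.png')
cv2.imwrite('pics/c6.png',np.hstack([cv2.resize(im[130:230,220:300],(400,500),interpolation=2),cv2.resize(im2[220:300,220:300],(400,500),interpolation=2)]))
l=tin(cloud(d,P)).reshape(-1,3);k=l[(abs(l[:,1])<.03)&(l[:,2]>.03)&(l[:,0]<.112)&(l[:,0]>.08)];print(np.histogram(k[:,0],bins=np.arange(.08,.112,.002)))"
```

```text
eef_pos: [0.5413, 0.2199, 0.0881]
ft_force: [-0.6, 0.4, -1.4]
grasp_force: 59.3
t 28.88 p [0.5413 0.2199 0.0881] q [ 0.362 -0.095 -0.423  0.9   -0.179  0.49 ] F [-0.6  0.4 -1.4] w 0.0169 59.3
tilt 22.1 az -7.5 xaz 170.7
lip now tin [0.0823 0.0006 0.0141] shares [ 0.013 -0.004 -0.008]
(array([11,  7,  3, 30, 47, 19, 10, 16, 11, 14,  4,  0,  0,  0,  1]), array([0.08 , 0.082, 0.084, 0.086, 0.088, 0.09 , 0.092, 0.094, 0.096,
       0.098, 0.1  , 0.102, 0.104, 0.106, 0.108, 0.11 ]))
```

View pics/c6.png

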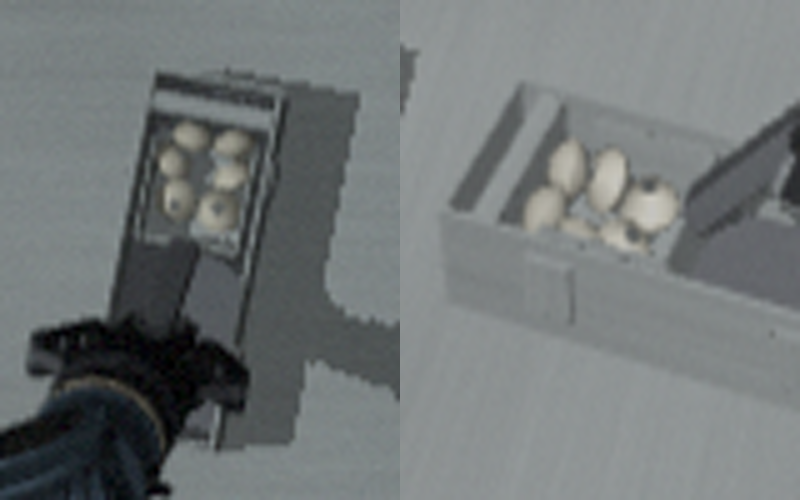

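Front pair now leans on the divider with the lip 6 mm short of it, no force. A last 3 mm, then lift.

```bash
python3 -m creep '[-0.005,0,0.002,0,-0.009,0,0.004,0,-0.014,0,0.006,0,-0.018,0,0.007,0,-0.02,0,0.008,0,-0.02,0,0.008,0,-0.026,0,-0.006,0,-0.034,0,-0.025,0,-0.043,0,-0.048,0,-0.052,0,-0.071,0]' - | egrep 'pos|for'
python3 -c "
from h import *
lipto(.085,0,.07);lipto(.085,0,.12)"
```

```text
eef_pos: [0.5444, 0.2194, 0.1015]
ft_force: [-0.7, -0.0, -1.0]
grasp_force: 59.2
t 29.82 p [0.5444 0.2194 0.1015] q [ 0.358 -0.098 -0.399  0.927 -0.178  0.487] F [-0.7 -0.  -1. ] w 0.0171 59.2
tilt 22.1 az -7.5 xaz 170.7
lip now tin [0.0854 0.0007 0.0275] shares [-0.104 -0.002 -0.264]
t 29.82 p [0.5444 0.2194 0.1015] q [ 0.358 -0.098 -0.399  0.927 -0.178  0.487] F [-0.7 -0.  -1. ] w 0.0171 59.2
tilt 22.1 az -7.5 xaz 170.7
lip now tin [0.0854 0.0007 0.0275] shares [-0.229  0.002 -0.573]
```

```bash
python3 -m creep '[-0.012,0,-0.03,0,-0.032,0,-0.08,0,-0.056,0,-0.14,0,-0.08,0,-0.2,0,-0.104,0,-0.26,0,-0.128,0,-0.32,0,-0.152,0,-0.38,0,-0.17,0,-0.43,0,-0.18,0,-0.45,0,-0.18,0,-0.45,0]' - | egrep 'pos|for'
python3 -c "
from h import *
lipto(.085,0,.12)
im,d,P=shot('top','top7.png');im2,d,P=shot('side','side7.png')
cv2.imwrite('pics/c7.png',np.hstack([cv2.resize(im[120:230,210:310],(400,440),interpolation=2),cv2.resize(im2[180:300,190:320],(400,440),interpolation=2)]))"
```

```text
eef_pos: [0.5448, 0.219, 0.1756]
ft_force: [0.6, -0.3, -1.7]
grasp_force: 59.2
t 30.65 p [0.5448 0.219  0.1756] q [ 0.357 -0.136 -0.284  1.076 -0.177  0.486] F [ 0.6 -0.3 -1.7] w 0.0168 59.2
tilt 22.2 az -7.3 xaz 170.7
lip now tin [0.086  0.0005 0.1016] shares [-0.04  -0.002 -0.116]
```

View pics/c7.png

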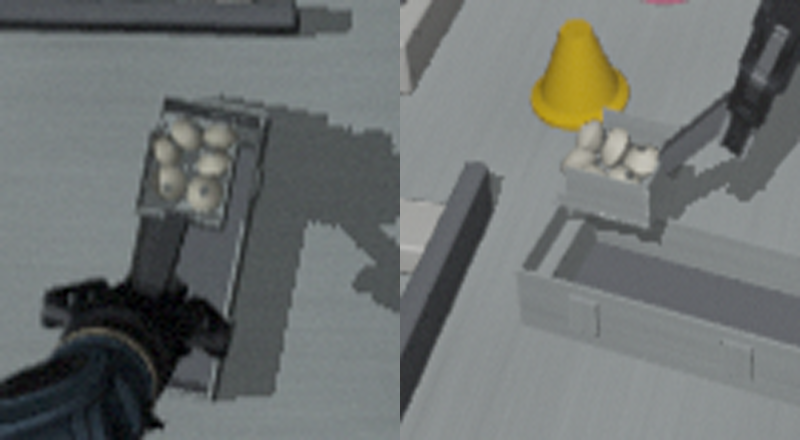

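All six tablets are in the bowl (zoomed left around (185,160)); the tin is empty. Next I'll work out the tipping poses over the mug.

```bash
cat > dump.py <<'E'
from h import *
from m import model
o,R=st();p=o['eef_pos']
MUG=np.array([.5565,-.242,.09]); M=model()
spin0=float(__import__('sys').argv[1]) if len(__import__('sys').argv)>1 else 0  # deg already spun
for a in (0,30,60,90,120,150,165,175):
    Ra=R@Ro.from_euler('z',a-spin0,degrees=True).as_matrix()
    S=np.array([Ra@(RS@(m-G)+TS) for m in M]); lip=Ra@(RS@(np.array([.0375,0,0])-G)+TS)
    nose=Ra@RS[:,0]; side=Ra@RS[:,1]
    h=nose[:2]/np.linalg.norm(nose[:2])
    t=np.array([*(MUG[:2]-.012*h),0])-lip; t[2]=.103-S[:,2].min()
    print(a,'pitch',np.degrees(np.arcsin(nose[2])).round(1),'roll',np.degrees(np.arcsin(side[2])).round(1),'nose az',np.degrees(np.arctan2(nose[1],nose[0])).round(0),'TCP',t.round(3),'shares now-axes',(R.T@(t-p)/.15).round(2))
E
python3 dump.py
```

```text
t 30.75 p [0.5437 0.2186 0.1734] q [ 0.357 -0.135 -0.287  1.076 -0.177  0.486] F [-1.1 -0.2 -2.6] w 0.017 59.2
tilt 22.0 az -7.5 xaz 170.7
0 pitch 0.5 roll 0.5 nose az -10.0 TCP [ 0.411 -0.219  0.177] shares now-axes [ 0.37 -3.02 -0.2 ]
30 pitch -2.6 roll 11.2 nose az -37.0 TCP [ 0.433 -0.168  0.187] shares now-axes [ 0.26 -2.66 -0.23]
60 pitch -10.3 roll 19.0 nose az -64.0 TCP [ 0.476 -0.134  0.204] shares now-axes [-0.01 -2.39 -0.24]
90 pitch -20.8 roll 21.7 nose az -91.0 TCP [ 0.528 -0.127  0.224] shares now-axes [-0.38 -2.29 -0.24]
120 pitch -31.8 roll 18.2 nose az -120.0 TCP [ 0.577 -0.149  0.24 ] shares now-axes [-0.73 -2.38 -0.21]
150 pitch -40.5 roll 9.8 nose az -153.0 TCP [ 0.609 -0.195  0.249] shares now-axes [-1.   -2.65 -0.17]
165 pitch -42.9 roll 4.5 nose az -171.0 TCP [ 0.615 -0.223  0.25 ] shares now-axes [-1.07 -2.83 -0.15]
175 pitch -43.6 roll 0.8 nose az 176.0 TCP [ 0.615 -0.243  0.249] shares now-axes [-1.08 -2.96 -0.14]
```

```bash
python3 -m creep '[0,-0.02,-0.01,0,-0.01,-0.07,-0.04,0,-0.02,-0.14,-0.08,0,-0.03,-0.23,-0.13,0,-0.05,-0.33,-0.18,0,-0.06,-0.43,-0.23,0,-0.07,-0.53,-0.28,0,-0.08,-0.63,-0.31,0,-0.08,-0.73,-0.33,0,-0.08,-0.83,-0.34,0]' - | egrep 'pos|for'
python3 -m creep '[0,-0.1,0,0,0,-0.2,0,0,0,-0.3,0,0,0,-0.4,0,0,0,-0.5,0,0,0,-0.6,0,0,0,-0.69,0,0,0,-0.76,0,0,0,-0.81,0,0,0,-0.83,0,0]' - | egrep 'pos|for'
python3 dump.py
```

```text
eef_pos: [0.5161, 0.0948, 0.2256]
ft_force: [0.5, 0.2, -1.7]
grasp_force: 59.2
eef_pos: [0.4963, -0.0282, 0.2232]
ft_force: [0.4, 0.3, -3.0]
grasp_force: 59.2
t 32.42 p [ 0.4963 -0.0282  0.2232] q [-0.208 -0.443 -0.432  1.197  0.027 -0.041] F [ 0.4  0.3 -3. ] w 0.0172 59.2
tilt 22.1 az -7.8 xaz 170.6
0 pitch 0.5 roll 0.4 nose az -10.0 TCP [ 0.411 -0.219  0.176] shares now-axes [ 0.45 -1.35  0.14]
30 pitch -2.5 roll 11.2 nose az -37.0 TCP [ 0.433 -0.167  0.187] shares now-axes [ 0.34 -0.98  0.12]
60 pitch -10.2 roll 19.1 nose az -64.0 TCP [ 0.476 -0.134  0.204] shares now-axes [ 0.07 -0.72  0.1 ]
90 pitch -20.7 roll 21.7 nose az -91.0 TCP [ 0.528 -0.127  0.224] shares now-axes [-0.3  -0.62  0.11]
120 pitch -31.8 roll 18.3 nose az -120.0 TCP [ 0.577 -0.149  0.24 ] shares now-axes [-0.66 -0.71  0.13]
150 pitch -40.5 roll 9.9 nose az -153.0 TCP [ 0.609 -0.195  0.249] shares now-axes [-0.92 -0.98  0.18]
165 pitch -43.0 roll 4.6 nose az -171.0 TCP [ 0.615 -0.223  0.25 ] shares now-axes [-0.99 -1.16  0.2 ]
175 pitch -43.6 roll 0.8 nose az 176.0 TCP [ 0.615 -0.243  0.249] shares now-axes [-1.01 -1.29  0.21]
```

```bash
python3 -m creep '[0,-0.03,0,0.06,0.01,-0.1,0,0.15,0.02,-0.19,0.01,0.26,0.03,-0.29,0.01,0.37,0.04,-0.39,0.02,0.48,0.05,-0.49,0.02,0.59,0.06,-0.58,0.03,0.7,0.07,-0.66,0.04,0.81,0.07,-0.7,0.04,0.92,0.07,-0.72,0.04,1]' - | egrep 'pos|for'
python3 dump.py 60
```

```text
eef_pos: [0.4722, -0.1329, 0.2122]
ft_force: [0.9, 0.1, -1.2]
grasp_force: 59.3
t 33.25 p [ 0.4722 -0.1329  0.2122] q [-0.492 -0.453 -0.458  1.202  0.132  0.745] F [ 0.9  0.1 -1.2] w 0.0175 59.3
tilt 22.1 az -7.7 xaz 108.7
0 pitch 0.5 roll 0.6 nose az -10.0 TCP [ 0.411 -0.219  0.177] shares now-axes [-0.36 -0.64  0.1 ]
30 pitch -2.6 roll 11.3 nose az -38.0 TCP [ 0.433 -0.167  0.187] shares now-axes [-0.1  -0.36  0.07]
60 pitch -10.3 roll 19.1 nose az -65.0 TCP [ 0.476 -0.134  0.204] shares now-axes [-0.    0.    0.06]
90 pitch -20.8 roll 21.7 nose az -91.0 TCP [ 0.529 -0.127  0.224] shares now-axes [-0.1   0.37  0.06]
120 pitch -31.9 roll 18.2 nose az -120.0 TCP [ 0.577 -0.149  0.241] shares now-axes [-0.36  0.63  0.09]
150 pitch -40.6 roll 9.7 nose az -153.0 TCP [ 0.609 -0.195  0.249] shares now-axes [-0.72  0.73  0.13]
165 pitch -43.0 roll 4.4 nose az -172.0 TCP [ 0.615 -0.224  0.25 ] shares now-axes [-0.91  0.7   0.15]
175 pitch -43.6 roll 0.7 nose az 176.0 TCP [ 0.615 -0.244  0.249] shares now-axes [-1.03  0.65  0.17]
```

```bash
python3 -m creep '[0,0.06,0.02,0.1,-0.01,0.13,0.03,0.2,-0.035,0.22,0.04,0.3,-0.065,0.3,0.05,0.4,-0.1,0.37,0.06,0.5,-0.145,0.43,0.06,0.6,-0.195,0.49,0.07,0.7,-0.25,0.54,0.08,0.8,-0.305,0.59,0.08,0.9,-0.36,0.63,0.09,1]' - | egrep 'pos|for'
python3 dump.py 120 | sed -n '1p;2p;7,11p'
```

```text
eef_pos: [0.5783, -0.1485, 0.2419]
ft_force: [-0.1, 0.3, -1.7]
grasp_force: 59.4
t 34.08 p [ 0.5783 -0.1485  0.2419] q [-0.417 -0.166 -0.182  1.183  0.106  1.861] F [-0.1  0.3 -1.7] w 0.0171 59.4
tilt 22.2 az -7.6 xaz 52.6
120 pitch -31.9 roll 18.3 nose az -120.0 TCP [ 0.577 -0.149  0.241] shares now-axes [-0.01 -0.01  0.  ]
150 pitch -40.7 roll 9.8 nose az -153.0 TCP [ 0.609 -0.195  0.249] shares now-axes [-0.11  0.35  0.04]
165 pitch -43.1 roll 4.4 nose az -171.0 TCP [ 0.615 -0.224  0.25 ] shares now-axes [-0.23  0.5   0.07]
175 pitch -43.7 roll 0.7 nose az 176.0 TCP [ 0.615 -0.244  0.249] shares now-axes [-0.34  0.59  0.08]
```

```bash
python3 -m creep '[-0.01,0.06,0,0.1,-0.02,0.13,0.01,0.2,-0.05,0.2,0.02,0.3,-0.07,0.28,0.03,0.4,-0.11,0.35,0.04,0.5,-0.15,0.41,0.05,0.6,-0.19,0.46,0.06,0.7,-0.23,0.5,0.06,0.75,-0.23,0.5,0.06,0.75,-0.23,0.5,0.06,0.75]' - | egrep 'pos|for'
python3 - <<'E'
from h import *
im,d,P=shot('top','top8.png');im2,d2,P2=shot('side','side8.png')
cv2.imwrite('pics/c8.png',np.hstack([cv2.resize(im[130:240,350:450],(400,440),interpolation=2),cv2.resize(im2[90:220,230:360],(400,440),interpolation=2)]))
E
```

```text
eef_pos: [0.6139, -0.2227, 0.2499]
ft_force: [-0.2, 0.3, -0.8]
grasp_force: 59.3
```

View pics/c8.png

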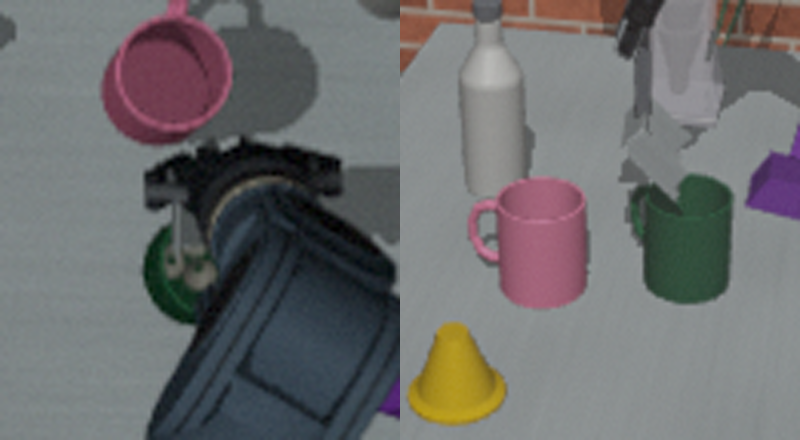

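```bash
python3 -m creep '[0,0,-0.05,0,0,0,-0.02,0,0,0,-0.07,0,0,0,-0.04,0,0,0,-0.1,0,0,0,-0.07,0,0,0,-0.15,0,0,0,-0.25,0,0,0,-0.35,0,0,0,-0.4,0]' - | egrep 'pos|for'
python3 - <<'E'
from h import *
st()
for n in('top','side','wrist'):
    im,d,P=shot(n,n+'9.png');c=cloud(d,P)
    b=im.astype(int);m=(b[...,2]>115)&(b[...,2]-b[...,0]>10)&(b[...,2]-b[...,1]<25)&(b[...,2]-b[...,0]<70)
    k,lab,s,cen=cv2.connectedComponentsWithStats(m.astype(np.uint8))
    for i in range(1,k):
        w=np.median(c[lab==i],0)
        if s[i,4]>8 and .1<w[0]<.9 and abs(w[1])<.6: print(n,s[i,4],cen[i].round(0),w.round(3))
E
```

```text
eef_pos: [0.5914, -0.2198, 0.3081]
ft_force: [0.6, -0.5, -0.9]
grasp_force: 59.4
t 35.85 p [ 0.5914 -0.2198  0.3081] q [-0.532 -0.055  0.054  1.318  0.147  2.534] F [ 0.6 -0.5 -0.9] w 0.0169 59.4
tilt 22.3 az -7.7 xaz 6.9
top 22 [327. 127.] [ 0.782 -0.009  0.003]
top 12 [328. 153.] [ 0.695 -0.014 -0.001]
top 27 [179. 202.] [0.525 0.462 0.003]
side 24 [336.  11.] [ 0.528 -0.176  0.495]
side 10 [344.  15.] [ 0.511 -0.177  0.487]
side 1707 [458.  95.] [ 0.117 -0.596  0.163]
side 13 [253. 190.] [ 0.725 -0.028  0.045]
side 9 [300. 351.] [0.507 0.446 0.021]
side 9 [319. 352.] [0.473 0.443 0.021]
side 28 [288. 361.] [0.527 0.462 0.01 ]
side 14 [312. 362.] [0.485 0.454 0.005]
side 82 [356. 390.] [0.401 0.544 0.079]
side 83 [395. 392.] [0.342 0.543 0.086]
side 10 [405. 394.] [0.326 0.54  0.081]
```

```bash
python3 -m creep '[-0.04,-0.08,0,-0.08,-0.09,-0.2,0,-0.18,-0.15,-0.3,0,-0.29,-0.2,-0.4,0,-0.4,-0.25,-0.5,0,-0.51,-0.3,-0.6,0,-0.62,-0.35,-0.7,0,-0.73,-0.4,-0.8,0,-0.84,-0.44,-0.88,0,-0.95,-0.44,-0.9,0,-1]' - | egrep 'pos|for'
python3 -m creep '[0,0,0,-0.11,0,0,0,-0.22,0,0,0,-0.33,0,0,0,-0.44,0,0,0,-0.55,0,0,0,-0.66,0,0,0,-0.77,0,0,0,-0.88,0,0,0,-0.97,0,0,0,-1]' - | egrep 'pos|for'
python3 -m creep '[0,0,0,-0.1,0,0,0,-0.2,0,0,0,-0.3,0,0,0,-0.4,0,0,0,-0.5,0,0,0,-0.6,0,0,0,-0.7,0,0,0,-0.75,0,0,0,-0.75,0,0,0,-0.75]' - | egrep 'pos|for'
python3 fit.py 10; python3 -c "
from h import *
to([.435,-.03,.10]);to([.435,-.03,.074])"
```

```text
eef_pos: [0.5169, -0.0907, 0.2666]
ft_force: [-0.3, -0.1, -0.8]
grasp_force: 59.3
eef_pos: [0.5183, -0.0926, 0.2674]
ft_force: [0.5, -0.0, -0.9]
grasp_force: 59.3
eef_pos: [0.5184, -0.0927, 0.2678]
ft_force: [-0.1, -0.7, -1.3]
grasp_force: 59.3
t 38.5 p [ 0.5184 -0.0927  0.2678] q [-0.351 -0.347 -0.275  1.269  0.082 -0.174] F [-0.1 -0.7 -1.3] w 0.0171 59.3
tilt 22.0 az -7.5 xaz 170.6
1367 [-0.18 -0.27 -1.01] [-10.6   2.3  -0.3] 0.0025950357391926766
[[ 0.985  0.175 -0.006]
 [-0.175  0.985 -0.007]
 [ 0.004  0.008  1.   ]] yaw -10.086021735485735
t 38.6 p [ 0.5185 -0.0927  0.2683] q [-0.351 -0.348 -0.274  1.269  0.082 -0.175] F [ 0.  -0.7 -1.2] w 0.0172 59.3
tilt 22.0 az -7.5 xaz 170.7
shares [0.993 0.313 0.813]
t 38.6 p [ 0.5185 -0.0927  0.2683] q [-0.351 -0.348 -0.274  1.269  0.082 -0.175] F [ 0.  -0.7 -1.2] w 0.0172 59.3
tilt 22.0 az -7.5 xaz 170.7
shares [1.057 0.311 0.974]
```

Scoop still level. Now I'll lower it on the open area and check the bowl and mug on the way.

```bash
python3 -m creep '[0.12,0.04,0.1,0,0.24,0.08,0.2,0,0.36,0.12,0.3,0,0.48,0.16,0.4,0,0.6,0.2,0.5,0,0.72,0.24,0.6,0,0.84,0.28,0.68,0,0.92,0.3,0.75,0,0.97,0.31,0.79,0,0.98,0.31,0.8,0]' - | egrep 'pos|for'
python3 - <<'E'
from h import *
to([.435,-.03,.074])
im,d,P=shot('top','top11.png');im2,_,_=shot('side','side11.png')
c=cloud(d,P);m=np.hypot(c[...,0]-.5565,c[...,1]+.242)<.037
b=im.astype(int);t=m&(b[...,2]-b[...,0]>8)&(b[...,2]>90);print('cream px in mug',t.sum(),'heights',np.percentile(c[...,2][t],[5,50,95]).round(3) if t.any() else '')
cv2.imwrite('pics/c11.png',np.hstack([cv2.resize(im[140:240,310:430],(480,400),interpolation=2),cv2.resize(im2[130:230,270:350],(320,400),interpolation=2)]))
E
```

```text
eef_pos: [0.4343, -0.0301, 0.1005]
ft_force: [-0.2, -0.2, -1.1]
grasp_force: 59.3
t 39.43 p [ 0.4343 -0.0301  0.1005] q [-0.256 -0.617 -0.78   1.029  0.047 -0.088] F [-0.2 -0.2 -1.1] w 0.0174 59.3
tilt 21.8 az -7.4 xaz 170.7
shares [ 0.062 -0.001  0.166]
cream px in mug 47 heights [0.02  0.025 0.031]
```

View pics/c11.png

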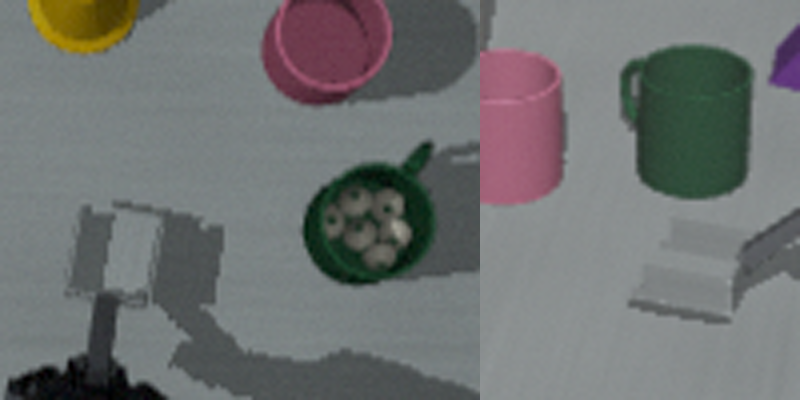

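Six tablets are in the green mug (zoomed (333,222), (355,198), (388,203), (358,235), (397,232), (380,255)), and the scoop is empty. I'll set it down and let go.

```bash
python3 -m creep '[0.01,0,0.03,0,0.02,0,0.06,0,0.03,0,0.09,0,0.04,0,0.115,0,0.05,0,0.135,0,0.055,0,0.15,0,0.06,0,0.16,0,0.06,0,0.163,0,0.06,0,0.163,0,0.06,0,0.163,0]' - | egrep 'pos|for'
python3 -m creep '[0,0,0,0,0,0,0,0,0,0,0,0,0,0,0,0,0,0,0,0,0,0,0,0,0,0,0,0,0,0,0,0,0,0,0,0,0,0,0,0]' 1 | egrep 'pos|for|wid'
python3 -m creep '[0,0,-0.03,0,0,0,-0.08,0,0,0,-0.15,0,0,0,-0.25,0,0,0,-0.4,0,0,0,-0.55,0,0,0,-0.7,0,0,0,-0.85,0,0,0,-0.95,0,0,0,-1,0]' - | egrep 'pos|for'
python3 - <<'E'
from h import *
st()
im,d,P=shot('side','side12.png');c=cloud(d,P)[d>0];p=c[(abs(c[:,0]-.49)<.13)&(abs(c[:,1]+.03)<.07)]
h=p[(p[:,2]>.045)&(p[:,2]<.11)];u=np.linalg.svd(h-h.mean(0),full_matrices=False)[2][0];print(len(h),u.round(3),h[:,2].max())
b=p[(p[:,2]>.012)&(p[:,2]<.034)];print(cv2.minAreaRect(b[:,:2].astype(np.float32)*1e3),np.percentile(b[:,2],98))
im,d,P=shot('top');c=cloud(d,P);g=(c[...,2]>.08)&(np.hypot(c[...,0]-.5565,c[...,1]+.242)<.05);q=c[g];print('mug',q.min(0),q.max(0))
E
```

```text
eef_pos: [0.4374, -0.0308, 0.0774]
ft_force: [0.7, -0.8, -0.9]
grasp_force: 59.3
eef_pos: [0.4372, -0.0308, 0.0772]
ft_force: [0.6, 0.1, 0.0]
gripper_width: 0.0854
grasp_force: 0.0
eef_pos: [0.3818, -0.0236, 0.2202]
ft_force: [0.5, -0.3, 0.3]
grasp_force: 0.0
t 42.03 p [ 0.3818 -0.0236  0.2202] q [-0.282 -0.789 -0.631  1.342  0.057 -0.112] F [ 0.5 -0.3  0.3] w 0.0852 0.0
tilt 22.4 az -7.6 xaz 170.8
198 [ 0.719 -0.095 -0.689] 0.10855082803213556
((522.7830200195312, -43.220821380615234), (73.01250457763672, 70.8109130859375), 80.28385162353516) 0.033210011482044
mug [ 0.51233177 -0.28609511  0.0802786 ] [ 0.60127368 -0.19862961  0.09962467]
```

```bash
python3 -c "
from workcell import arm
print(arm.finish_job())"
```

```text
the job is handed in; nothing more can be done
None
```

All six tablets are in the green mug, which has not moved; the scoop stands flat on the open shelf, released, and I handed the job in at about 42 s of the 72 s.

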